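Key and refit the drive sprocket of a paint jar mill

TASK

Refit the drive sprocket of the paint jar mill: lay the long square key in the slot of the bare shaft end so that it sits right down, and let go of it. Then take the toothed sprocket off its dowel on the parts stand and slide it onto the shaft, toothed side first with its keyway over the key, until you feel its toothed face press against the shaft's collar, and let go. Work it on with light pushes, never force it or the key, and leave the other things where they are.

Things in the scene. Friction and masses are not known exactly. Their poses are not given: they have to be found in the camera images.
- key: The key: a plain square steel bar 10 x 10 x 33 mm with slightly broken edges, 25 g, lying flat on the bench among small hardware (the longer of the two square bars there). Origin at the centre of its underside, x along its length, z up.
- key_center (a point): Middle of the key, 5 mm above the origin of key, same axes.
- keyseat (a point): Centre of the floor of the slot (keyseat) in the top of the mill's bare level shaft end. x along the shaft, outward to its free end; z out of the slot, within 0.23 rad of straight up. Slot 34 mm long, closed at both ends, 10.6 mm wide, long edges broken by 0.5 mm; floor 11 mm above the axis, 5 mm below the shaft's crest. A seated key stands 5 mm proud, play 0.3 mm each side, 0.5 mm each end.
- shaft_shoulder (a point): Point on the shaft's axis, 95 mm above the bench, in the plane of the collar face that the sprocket seats against; axes as keyseat, which lies at x +23, z +11 mm from here. The collar, fixed on the shaft, is 44 mm in diameter, 12 mm thick; behind it a pillow block reaches 31 mm above the axis.
- shaft_end (a point): Centre of the shaft's free end, 50 mm from the shoulder; axes as keyseat. The shaft is 32 mm in diameter, its last 2 mm tapered to 28 mm. The slot runs from 6 to 40 mm from the shoulder, so the sprocket slides 10 mm onto plain shaft before it meets the key.
- drive_roller (a joint): Turn of the drive roller and its shaft about the shaft's axis, rad; 0 = slot straight up, positive turns the slot's z axis from up towards the negative y of mill. It turns stiffly in its bearings (drag 0.8 N m) and stays where it is.
- mill: The bench jar mill: a grey frame with two rubber rollers 60 mm in diameter in green pillow blocks, and a gearmotor on the side away from the robot. Origin on the bench straight under shaft_shoulder, x along the shaft outward, z up. Fixed.
- sprocket: Steel chain sprocket, 0.4 to 0.7 kg: toothed disc 87 mm across, 8 mm thick, and on one side a plain round hub 58 mm across; 40 mm long over all. Bore 33 mm, keyway 10.6 mm wide, its roof 23 mm from the axis; both flared by about 1 mm at the toothed face. Origin on the axis in the plane of the toothed face, x along the bore to the hub's end, z to the keyway.
- hub_grip (a point): Point on the bore's axis 24 mm from the toothed face, in the middle of the plain hub (x 8 to 40 mm of sprocket), same axes. The sprocket hangs level by its bore on the thick dowel, toothed face towards the stand's upright, keyway uppermost with its two edges astride the dowel, so its axis is level, 113.7 mm above the bench.
- stand: Parts stand, fixed: base plate and grey upright 142 mm high with two level wooden dowels 118 mm above the bench. Origin on the bench under the foot of the thick dowel, at the upright's front face; x outward along the dowels, z up. Thick dowel (25 mm across, 54 mm long, at y = 0) carries the sprocket, the thin one (18 mm, 46 mm long, y = -115 mm) a spare pulley.
- short_key: The wrong key: a square bar 10 x 10 x 18 mm, to be left alone. Origin at the centre of its underside.
- bolt: Hex bolt lying on the bench, 53 mm long, to be left alone. Origin under its head.
- pulley: Spare flat pulley, 52 mm in diameter, 22 mm wide, on the thin dowel, to be left alone. Origin at the centre of the face next to the upright.
- bottle_a: Paint squeeze bottle, 60 mm in diameter, 173 mm tall, standing on the far side of the bench, to be left alone. Origin under its base.
- bottle_b: A second bottle of the same kind, to be left alone. Origin under its base.
- paint_jar: Paint jar, 64 mm in diameter, 85 mm tall, to be left alone. Origin under its base.
- fillet: Hard vinyl replica of a fish fillet, 155 x 60 x 18 mm, lying on the bench, to be left alone. Origin under its middle.
- airbrush: Airbrush, 136 mm long, lying on the bench, to be left alone. Origin under its barrel.
Things that resemble listed ones, but are neither listed nor needed, are in the scene too. Leave any brown or turquoise look-alike of the sprocket alone.

How it is judged:
By the outcome, as a careful person would: the job done as asked, in the order asked, and still so for the second after the job is handed in, with the robot touching nothing.
It also fails if it takes over 72 s, if anything falls off the work surface, if the arm or the gripper's body presses on something with over 40 N, if the wrist force passes 120 N, or if a joint passes its speed limit or range.

ROBOT

A 7-joint arm with a two-finger parallel gripper is mounted at the origin on the work surface. World frame = base frame: x ahead of the robot, y to its left, z up, the work surface at z = 0. Lengths are in m, angles in rad, forces in N, time in s.
With the tool pointing down it reaches from about 0.4 to 0.85 m from the base axis. Payload 4.5 kg.
Tool frame: the origin (TCP) lies midway between the tips of the shut fingers; the grasp point (between the pads) lies 19 mm behind it; z points along the fingers, y is the line along which they close (so a half turn about z gives the same grasp; the last joint's range is limited). The gripper opens to 88 mm and grips with 3 to 60 N. Pads are 18 mm wide; open, the fingers measure 123 mm over their backs; the gripper's body (75 mm by 187 mm) begins 45 mm behind the grasp point.
Start: joints at [-1.214, 0.689, -0.195, 1.565, 0.157, 0.902, -0.215], TCP at [0.198, 0.593, 0.239] pointing down, gripper open.
Joint ranges: [-3.01, 3.01], [-0.46, 2.08], [-1.47, 1.51], [0.13, 2.56], [-1, 4.14], [0.04, 2.09], [-2.66, 2.66]. Speed limits (rad/s): [2.57, 2.57, 3.14, 3.14, 3.14, 3.14, 3.14].

INTERFACE

Orientations are given as a unit quaternion [x, y, z, w].
In Python, from plant import r gives the robot as it stands. The module is installed in compiled form; this text tells all that it offers.
- The arm moves only by the tool step_arm, never from a script. Its argument "series" is a list of rows, each a list of 7 numbers: the shift along the world's x, y, z in mm, then the turn, a rotation vector about the world's x, y, z in rad, then the closure, from 0 (fully open) to 1 (shut). A call has 1 to 20 rows; each row shifts and turns the commanded pose from where the row before left it; what a row does not reach is not made up. A row lasts 1/10 s, in which the tool goes at most 50 mm and 8.59 degrees, less where a joint would pass 70% of its speed; a pose out of reach is approached as far as the arm can. A call is refused whole if a number of a shift passes 50 or a number of a turn 0.15, either way. A call with a gripper value outside its range is refused whole. The fingers move at their own pace and stop on an object; "force" is the grip in N (left out, the last holds). Time passes only in rows, so rows that do not move let the fingers close. It gives the time, the measured TCP pose, the force, the opening and the grip force at its end, in the units of the state.
- r.get_state(): the state, without advancing time (a new reading comes with each control period).
- r.snapshot(name): name is "side" or "top"; returns (picture, depth): 480x640x3 uint8, blue, green, red; 480x640 float32, m along the optical axis (not along the pixel's ray), 0 where there is no reading.
- r.get_calibration(name): a dict with "intrinsics" (3x3 intrinsics, pixels), "pose" (4x4, takes a point from camera to world coordinates). Camera axes: x right, y up, looking along -z (the intrinsics and any distortion apply to the point x, -y, -z); pixel columns grow to the right and rows downward; lengths in m; the calibration is good to about 2 mm. A picture is of the moment at which its call begins. get_calibration takes no time and is no camera call.
- r.finish_job(): hands the job in; it is judged then, once.
The state is a dict: "clock": time; "q": joint angles; "qd": joint speeds; "joint_torque": joint torques, N m; "tool_pos": TCP position; "eef_rot": TCP orientation; "contact_force": force on the tool from outside, world axes, zero at the start; "moment": the same for the moment, N m; "opening": opening from 0.0 (shut) to 1.0 (fully open); "finger_force": force on a finger pad.
Only numpy, scipy, OpenCV 4.12 (cv2) and the standard library are available. Lean on these libraries where they do the work, as an engineer would, in place of code of your own. Each camera call takes 0.05 s, during which the arm holds its last target. There are 200 camera calls.

## Working session

There is one attempt and no reset: what is moved stays moved. The work goes in short steps, Python scripts to look and compute and a tool call to move; the robot and the scene stay as the last step left them, time stands still between calls to the robot, and variables do not carry over. Pictures are saved under pics/ and viewed, at most 10 in all, crops included, and the job is handed in when it is done.

Besides the shell and the picture viewer there is one more tool, called as name([rows], argument=value, ...), one row to a line, values as JSON. step_arm: Moves the arm, as the interface text tells. Its arguments: {"type":"object","properties":{"series":{"type":"array"},"force":{"type":"number"}},"required":["series"]}

```bash
mkdir -p pics
cat > h.py <<'E'
import numpy as np, cv2
from plant import r
def snap(n,f=None):
    im,d=r.snapshot(n)
    if f: cv2.imwrite('pics/'+f,im)
    return np.array(im),np.array(d)
def cal(n):
    c=r.get_calibration(n); return np.array(c['intrinsics']),np.array(c['pose']),c
def pts(n,uv,d):
    K,T,_=cal(n); uv=np.atleast_2d(uv).astype(float); d=np.ravel(d)
    x=(uv[:,0]-K[0,2])/K[0,0]*d; y=(uv[:,1]-K[1,2])/K[1,1]*d
    return (T@np.c_[x,-y,-d,np.ones(len(d))].T).T[:,:3]
def onplane(n,uv,z):
    K,T,_=cal(n); p=pts(n,uv,np.ones(len(np.atleast_2d(uv)))); o=T[:3,3]
    return o+(p-o)*((z-o[2])/(p[:,2:]-o[2]))
def cloud(n,d):
    v,u=np.mgrid[0:480,0:640]; P=pts(n,np.c_[u.ravel(),v.ravel()],d.ravel()).reshape(480,640,3)
    P[d<=0]=np.nan; return P
def proj(n,P):
    K,T,_=cal(n); P=np.atleast_2d(P); c=(np.linalg.inv(T)@np.c_[P,np.ones(len(P))].T).T
    return np.c_[K[0,0]*c[:,0]/-c[:,2]+K[0,2],K[1,1]*-c[:,1]/-c[:,2]+K[1,2]]
E
python3 - <<'E'
from h import *
np.set_printoptions(precision=4,suppress=True)
for n in('side','top'):
    im,d=snap(n,n+'0.png'); np.savez('pics/%s0.npz'%n,im=im,d=d); print(n,cal(n)[2])
s=r.get_state(); print(s)
E
```

```text
side {'intrinsics': array([[569.2374,   0.    , 320.1316],
       [  0.    , 569.2374, 244.6121],
       [  0.    ,   0.    ,   1.    ]]), 'pose': array([[ 0.969 ,  0.1702, -0.1793,  0.297 ],
       [-0.2465,  0.7213, -0.6473, -0.8257],
       [ 0.0191,  0.6714,  0.7409,  0.9725],
       [ 0.    ,  0.    ,  0.    ,  1.    ]])}
top {'intrinsics': array([[440.8808,   0.    , 310.0509],
       [  0.    , 440.8808, 242.2345],
       [  0.    ,   0.    ,   1.    ]]), 'pose': array([[ 0.0073,  0.9854, -0.1702,  0.3659],
       [-0.9998,  0.0101,  0.0156, -0.0531],
       [ 0.0171,  0.17  ,  0.9853,  1.0367],
       [ 0.    ,  0.    ,  0.    ,  1.    ]])}
{'clock': 0.1, 'q': array([-1.2142,  0.6899, -0.1945,  1.5662,  0.1573,  0.9025, -0.2151]), 'qd': array([-0.001 , -0.0018, -0.0017, -0.004 ,  0.0005,  0.0003,  0.0016]), 'joint_torque': array([ -0.0038, -52.8504,  -1.2715, -15.3838,  -0.0525,   0.002 ,
         0.    ]), 'tool_pos': array([0.1981, 0.5922, 0.238 ]), 'eef_rot': array([ 0.1606,  0.987 , -0.0008, -0.0001]), 'contact_force': array([ 0.5347,  0.0888, -1.5896]), 'moment': array([0.0559, 0.0203, 0.0022]), 'finger_force': 0.0, 'opening': 0.9994530485456911}
```

View pics/side0.png

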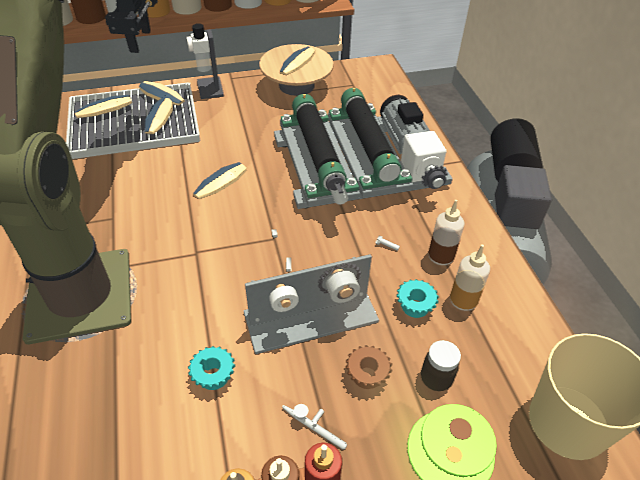

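View pics/top0.png

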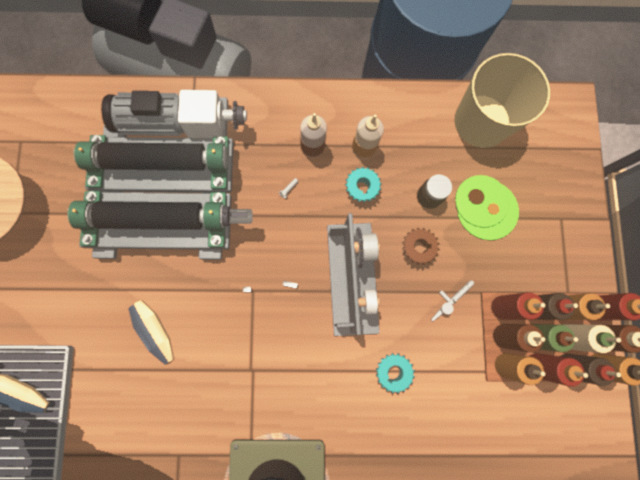

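The side view shows the long key at about (288,266), the short one at (274,233), the shaft end at (340,192) and the sprocket at (342,286). In the top view they are at (290,285), (247,289), (240,216) and (370,247). The shaft and dowels both point towards world -y.

Run:
```python
from h import *
np.set_printoptions(precision=4,suppress=True)
S=np.load('pics/side0.npz');T=np.load('pics/top0.npz')
def crop(im,u,v,w,h): return cv2.resize(im[v:v+h,u:u+w],(400,300),interpolation=cv2.INTER_CUBIC)
m=np.vstack([np.hstack([crop(S['im'],310,160,64,48),crop(S['im'],262,224,64,48)]),np.hstack([crop(T['im'],215,192,64,48),crop(T['im'],242,265,64,48)])])
cv2.imwrite('pics/m1.png',m)
PS=cloud('side',S['d']);PT=cloud('top',T['d'])
# key: bright, low saturation, near bench
for n,im,P,c in(('side',S['im'],PS,(262,224,64,58)),('top',T['im'],PT,(240,270,64,30))):
    u,v,w,h=c; hsv=cv2.cvtColor(im[v:v+h,u:u+w],cv2.COLOR_BGR2HSV)
    mk=((hsv[...,1]<60)&(hsv[...,2]>120)).astype(np.uint8)
    k,l,st,ce=cv2.connectedComponentsWithStats(mk)
    for i in range(1,k):
        if st[i,4]<15: continue
        yy,xx=np.where(l==i); rect=cv2.minAreaRect(np.c_[xx+u,yy+v].astype(np.float32)); 
        Q=P[yy+v,xx+u]
        print(n,st[i],rect,'depth med',np.nanmedian(Q,0),'corners',onplane(n,cv2.boxPoints(rect),0.01)[:,:2].tolist(),onplane(n,[rect[0]],0.01))
# bench height check & shaft region
for n,P in(('side',PS),('top',PT)):
    print(n,'bench',np.nanmedian(P[330:345,270:290,2] if n=='top' else P[215:225,330:360,2]))
# shaft cloud
Q=PT[208:224,228:256]; print('shaft z',(Q[::2,::2,2]*1000).round())
print('shaft x row',(Q[:,20,0]*1000).round()); print('y',(Q[8,:,1]*1000).round())
Q=PT[220:300,350:385]; print((Q[::5,::2,2]*1000).round())
```

```text
side [10  5  5  8 34] ((274.0, 232.5), (7.0, 4.0), 90.0) depth med [0.4353 0.0756 0.0118] corners [[0.43259764917360494, 0.08866865231022314], [0.44167477685910506, 0.08653555946526159], [0.4372915197702669, 0.06459065240000994], [0.4283175253483722, 0.06670372365467592]] [[0.435  0.0766 0.01  ]]
side [24 34  5 14 65] ((288.0, 264.5), (13.0, 4.0), 90.0) depth med [ 0.4464 -0.0247  0.0113] corners [[0.44581196984060717, -0.006401852074542802], [0.45448731731445086, -0.00845683318684054], [0.4465225998055197, -0.04517598943948409], [0.43802067755955354, -0.04315538080747072]] [[ 0.4462 -0.026   0.01  ]]
side [  0  41  64  17 200] ((293.5252685546875, 273.1095275878906), (2.998126983642578, 64.9843978881836), 77.00537872314453) depth med [ 0.4307 -0.1602  0.1441] corners [[0.38208027559770885, -0.05271378734925314], [0.5255248140759252, -0.04434205914846223], [0.524848902549259, -0.05283564195965662], [0.3820450410531544, -0.06096194424308765]] [[ 0.4527 -0.0528  0.01  ]]
top [43 11 15  7 68] ((289.8653869628906, 284.173095703125), (14.31647777557373, 4.706787109375), 11.309932708740234
[... 2271 characters left out ...]
. 114. 116.
   -1.   0.  -2.   2.]
 [103. 139. 142.   9. 102. 122. 120.   8.  10.  11.  10.   8.  11.   4.
    1.  -2.  -0.  -1.]
 [100. 133. 145. 143.  14.   8.   8.   7.  10.  12.   8.   9.  11.  -2.
    4.  -2.  -1.   3.]
 [ 90. 128. 143. 141.   7.  14.  11.  12.   9.  11.   9.  12.  10.  -2.
   -1.  -1.   0.  -1.]
 [ 84. 122. 143. 138.   7.  12.  13.   9.  11.  10.   9.  10.  10.   1.
   -2.   3.  -1.  -1.]
 [ 79. 115. 145. 139.   9.   9.   9.  13.  13.   8.   6.  10.   7.  -4.
   -1.  -2.  -1.   2.]
 [ 73. 107. 142. 145.  10.   9.  15. 113. 123. 124. 124. 122. 126.   9.
   -0.   2.  -4.   3.]
 [ 65. 102. 136. 143. 140.   8.   9. 105. 133. 135. 135. 137. 137. 131.
   -2.   1.   2.  -2.]]
```

View pics/m1.png

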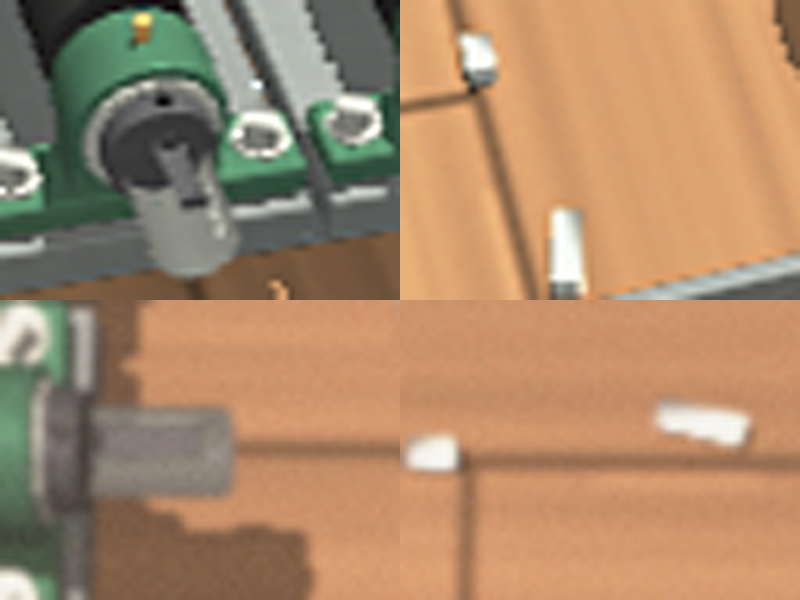

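The crop shows the shaft slot as a dark band slightly to the right of the crest in the side view, and in the top view at about v=213-218, with the shaft at v=209-223. The long key is tilted by about 11°. I'll average a few frames and fit the cylinders.

Run:
```python
from h import *
from scipy.optimize import least_squares
np.set_printoptions(precision=4,suppress=True,linewidth=160)
A={}
for n in('side','top'):
    F=[snap(n) for _ in range(8)]
    d=np.stack([f[1] for f in F]); d[d<=0]=np.nan
    A[n]=(np.mean([f[0] for f in F],0),np.nanmedian(d,0)); np.savez('pics/%sA.npz'%n,im=A[n][0],d=A[n][1])
def fit(P,R,z,g,zfree=True):
    def res(p):
        x0,th,z0=p; a=np.array([np.sin(th),-np.cos(th),0]); o=np.array([x0,g[1],z0]); q=P-o; q=q-np.outer(q@a,a)
        return (np.linalg.norm(q,axis=1)-R)*1000
    s=least_squares(res,[g[0],0,z],loss='soft_l1',f_scale=1.0); return s.x,res(s.x)
for n in A:
    P=cloud(n,np.nan_to_num(A[n][1])).reshape(-1,3); P=P[~np.isnan(P[:,0])]
    # shaft
    b=(abs(P[:,0]-.586)<.022)&(P[:,1]>.058)&(P[:,1]<.092)&(P[:,2]>.085)
    p,re=fit(P[b],.016,.095,(.586,.08)); print(n,'shaft x0@y=.08,th,z0',p,b.sum(),'rms',np.sqrt((re**2).mean()))
    Q=P[b]; a=np.array([np.sin(p[1]),-np.cos(p[1]),0]); side=np.array([np.cos(p[1]),np.sin(p[1]),0])
    q=Q-[p[0],.08,p[2]]; az=np.arctan2(q@side,q[:,2]); rad=np.hypot(q@side,q[:,2])*1000
    for lo in np.arange(-1.2,1.2,.15):
        m=(az>=lo)&(az<lo+.15)&(q@a>-.005)
        if m.sum(): print('%.2f n=%d r=%.1f'%(lo+.075,m.sum(),np.median(rad[m])),end=' | ')
    print()
    b2=(abs(P[:,0]-.586)<.03)&(P[:,1]>.04)&(P[:,1]<.13)&(P[:,2]>.06)&(P[:,2]<.13)
    # ends
    near=b2&(abs(P[:,0]-p[0])<.008)&(P[:,2]>.1); print('free end y min',np.sort(P[near][:,1])[:8],)
    # sprocket hub
    b=(abs(P[:,0]-.53)<.04)&(P[:,1]<-.22)&(P[:,1]>-.30)&(P[:,2]>.12)
    Q=P[b]; print('spr pts',b.sum(),Q.min(0),Q.max(0))
    np.save('pics/spr_%s.npy'%n,Q)
    h=np.histogram(Q[:,1],bins=np.arange(-.30,-.21,.005)); print(h[0])
    for y in np.arange(-.30,-.19,.005):
        m=(P[:,1]>=y)&(P[:,1]<y+.005)&(abs(P[:,0]-.53)<.05)&(P[:,2]>.06)
        if m.sum(): t=P[m]; k=t[:,2].argmax(); print('y%.3f zmax %.4f x@ %.4f n%d'%(y,t[k,2],t[k,0],m.sum()))
```

```text
side shaft x0@y=.08,th,z0 [0.5886 0.0138 0.0948] 87 rms 1.656562343470275
-0.23 n=3 r=16.8 | -0.08 n=4 r=13.6 | 0.07 n=5 r=13.7 | 0.22 n=4 r=14.9 | 0.37 n=5 r=15.3 | 1.12 n=1 r=17.3 | 
free end y min [0.0697 0.07   0.0701 0.0701 0.0705 0.0706 0.0707 0.071 ]Traceback (most recent call last):
  File "<stdin>", line 30, in <module>
    return umr_minimum(a, axis, None, out, keepdims, initial, where)
ValueError: zero-size array to reduction operation minimum which has no identity
```

Run:
```python
from h import *
np.set_printoptions(precision=4,suppress=True,linewidth=190)
A={n:np.load('pics/%sA.npz'%n) for n in('side','top')}
PT=cloud('top',np.nan_to_num(A['top']['d'])); PS=cloud('side',np.nan_to_num(A['side']['d']))
print('top z'); print((PT[207:226,226:256,2]*1000).round())
print('side z rows 178-205, cols 325-352'); print((PS[178:206,325:352,2]*1000).round())
g=A['top']['im'].mean(2); print('top grey'); print(g[206:226,226:256].round().astype(int))
g=A['side']['im'].mean(2); print('side grey'); print(g[176:206,325:352].round().astype(int))
print('sprocket z'); print((PT[222:272,352:384:2,2]*1000).round())
```

```text
top z
[[109. 109. 109.  97.  47.  35.   1.  -1.   0.   1.   0.  -2.  -0.  -0.  -0.  -0.  -0.  -1.  -0.  -2.  -1.   0.   1.  -2.   1.  -0.  -1.  -1.  -0.  -1.]
 [112. 110. 110.  97.  47.  33.  -2.  -1.  -0.  -2.  -0.   2.   1.  -1.  -1.  -1.   1.  -1.   1.  -0.  -1.   1.   0.  -0.  -1.  -1.   1.  -1.   0.  -1.]
 [113. 113. 110.  97.  93.  95.  94.  94.  94.  94.  93.  95.  94.  95.  95.  96.  94.  94.  94.  95.  95.  95.  95.  96.  95.  94.   1.   0.  -1.   0.]
 [116. 116. 109.  96.  89.  89.  88.  88.  88.  90.  89.  90.  90.  89.  91.  89.  89.  89.  89.  91.  89.  89.  90.  89.  88.  89.  94.  -0.   0.  -1.]
 [115. 115. 107.  96.  85.  85.  86.  86.  85.  85.  86.  85.  86.  87.  84.  86.  86.  87.  88.  87.  86.  86.  86.  85.  87.  87.  88.  -2.  -1.   0.]
 [114. 117. 108.  95.  84.  85.  83.  83.  84.  83.  84.  83.  84.  83.  84.  84.  83.  83.  84.  84.  84.  84.  86.  84.  84.  84.  85.  -2.  -1.   0.]
 [116. 116. 108.  93.  82. 106. 106. 105. 105. 105. 106. 105. 106. 105. 105. 105. 104. 106. 105. 106. 104.  83.  83.  82.  82.  83.  83.  -0.  -1.  -1.]
 [116. 115. 106.  94.  
[... 14985 characters left out ...]
 10.  11.   8.   0.   1.  -1.   0.]
 [139. 141.  10. 105. 132. 134.  10.  10.  10.  10.  11.   9.  -1.   0.  -1.   0.]
 [140. 142.  10. 103. 123. 123.  10.  10.   8.  10.   9.  10.  -1.  -1.  -0.  -1.]
 [138. 143.  10.  97. 122. 122.  10.   9.  10.   9.   9.   9.   0.  -2.  -2.  -0.]
 [138. 143. 140.  11. 118. 121.  10.  10.   8.  10.   9.  10.  -1.  -1.  -2.   1.]
 [136. 142. 142.  10. 108.  10.  10.  11.   9.   9.   9.  10.  -0.  -1.  -0.   1.]
 [135. 141. 141.  10.  10.  10.   9.   9.   9.  10.  10.   9.  -0.  -1.   0.  -0.]
 [133. 143. 142.   9.  11.  10.   9.   9.  10.  10.  11.   9.   0.   0.   0.   0.]
 [134. 142. 142.  10.  10.  10.   9.  10.  11.   9.   9.  10.   1.  -0.   1.  -1.]]
```

```bash
cat > m.py <<'E'
from h import *
from scipy.optimize import least_squares
np.set_printoptions(precision=4,suppress=True,linewidth=160)
def fit(P,R,g,z,zfix=False):
    def res(p):
        x0,th,z0=p; a=np.array([np.sin(th),-np.cos(th),0]); q=P-np.array([x0,g[1],z0]); q=q-np.outer(q@a,a)
        return (np.linalg.norm(q,axis=1)-R)*1000
    s=least_squares(res,[g[0],0,z],loss='soft_l1',f_scale=.7); return s.x,res(s.x)
E
python3 - <<'E'
from m import *
A={n:np.load('pics/%sA.npz'%n) for n in('side','top')}
for n,(u0,u1,v0,v1) in(('top',(232,251,208,223)),('side',(331,349,186,203))):
    P=cloud(n,np.nan_to_num(A[n]['d'])); Q=P[v0:v1,u0:u1].reshape(-1,3)
    zb=.0025 if n=='side' else -.0004
    low=Q[(Q[:,2]>.07+zb)&(Q[:,2]<.0985+zb)]; low=low[(abs(low[:,0]-.588)<.0175)]
    for k in range(4):
        p,re=fit(low,.016,(.587,.08),.095); low=low[abs(re)<2]
    a=np.array([np.sin(p[1]),-np.cos(p[1]),0]); sd=np.array([np.cos(p[1]),np.sin(p[1]),0])
    o=np.array([p[0],.08,p[2]])
    print(n,'axis x@.08, yaw, z',p,'n',len(low),'rms',re.std(),'along range',(low-o)@a@np.ones(1) if 0 else (np.percentile((low-o)@a,[0,1,99,100])))
    full=P[v0-6:v1+3,u0-12:u1+8].reshape(-1,3); q=full-o; s=q@sd; h=q[:,2]; t=q@a
    fl=(h>.0085)&(h<.0135)&(abs(s)<.009)&(t<.03)&(t>-.03)
    print(' floor n',fl.sum(),'mean s,h,t',s[fl].mean(),h[fl].mean(),t[fl].mean(),'s pct',np.percentile(s[fl],[0,5,50,95,100]),'t pct',np.percentile(t[fl],[0,5,50,95,100]))
    B=np.c_[s[fl],t[fl],np.ones(fl.sum())]; c,*_=np.linalg.lstsq(B,h[fl],rcond=None); print(' plane',c)
P=cloud('top',np.nan_to_num(A['top']['d'])); Q=P[240:265,365:376].reshape(-1,3); Q=Q[(Q[:,2]>.12)&(Q[:,2]<.146)]
for k in range(3): p,re=fit(Q,.029,(.53,-.23),.1137); Q=Q[abs(re)<2.5]
print('hub x@y=-.23,yaw,z',p,len(Q),re.std())
for v in range(236,268,4): print(v,[('%.3f'%P[v,u,1],int(P[v,u,2]*1000)) for u in range(356,382,1) if P[v,u,2]>.11])
# upright top edge line
m=(P[...,2]>.135)&(P[...,2]<.148); m[:,:340]=0; m[:,366:]=0
vv,uu=np.where(m);
E
```

```text
top axis x@.08, yaw, z [ 0.585  -0.0022  0.0945] n 204 rms 0.5529961114492624 along range [-0.0255 -0.0254  0.015   0.0159]
 floor n 75 mean s,h,t 0.0006218498423556036 0.011131130634119057 -0.00954964147476147 s pct [-0.0089 -0.0045 -0.      0.0046  0.0081] t pct [-0.03   -0.0298 -0.0084  0.0087  0.0092]
 plane [ 0.0026 -0.0034  0.0111]
side axis x@.08, yaw, z [0.5895 0.0006 0.0975] n 178 rms 0.7048218348484224 along range [-0.0316 -0.0307  0.0169  0.0172]
 floor n 46 mean s,h,t 0.0009508033317003533 0.011253032373779996 -0.010282795514549603 s pct [-0.0045 -0.0043  0.0008  0.0056  0.0058] t pct [-0.0254 -0.0245 -0.01    0.0076  0.0095]
 plane [-0.0394 -0.0157  0.0111]
hub x@y=-.23,yaw,z [0.5181 0.0475 0.1131] 220 0.633132368603416
236 [('-0.167', 122), ('-0.167', 138), ('-0.167', 150), ('-0.169', 151), ('-0.171', 152), ('-0.173', 151), ('-0.178', 134), ('-0.180', 133), ('-0.182', 134), ('-0.184', 133), ('-0.186', 133), ('-0.188', 133), ('-0.190', 134), ('-0.192', 134), ('-0.194', 134), ('-0.197', 134), ('-0.199', 134), ('-0.201', 134), ('-0.203', 134), ('-0.205', 135)]
240 [('-0.16
[... 1583 characters left out ...]
69', 114), ('-0.169', 130), ('-0.177', 132), ('-0.180', 131), ('-0.182', 133), ('-0.184', 131), ('-0.186', 132), ('-0.188', 133), ('-0.190', 132), ('-0.192', 132), ('-0.194', 132), ('-0.196', 131), ('-0.198', 132), ('-0.201', 131), ('-0.203', 131), ('-0.205', 130), ('-0.207', 130), ('-0.209', 129)]
260 [('-0.170', 125), ('-0.170', 140), ('-0.172', 142), ('-0.174', 143), ('-0.176', 144), ('-0.181', 119), ('-0.183', 119), ('-0.185', 119), ('-0.188', 119), ('-0.190', 119), ('-0.192', 117), ('-0.194', 116), ('-0.196', 118), ('-0.198', 117), ('-0.201', 117), ('-0.203', 116), ('-0.205', 115), ('-0.207', 115)]
264 [('-0.170', 122), ('-0.171', 131), ('-0.173', 134), ('-0.175', 133), ('-0.178', 128)]
```

step_arm([
  [15.4,-38.4,0,0,0,-0.0897,0.5],
  [15.4,-38.4,0,0,0,-0.0897,0.5],
  [15.4,-38.4,0,0,0,-0.0897,0.5],
  [15.4,-38.4,0,0,0,-0.0897,0.5],
  [15.4,-38.4,0,0,0,-0.0897,0.5],
  [15.4,-38.4,0,0,0,-0.0897,0.5],
  [15.4,-38.4,0,0,0,-0.0897,0.5],
  [15.4,-38.4,0,0,0,-0.0897,0.5],
  [15.4,-38.4,0,0,0,-0.0897,0.5],
  [15.4,-38.4,-5,0,0,-0.0897,0.5],
  [15.4,-38.4,-10,0,0,-0.0897,0.5],
  [15.4,-38.4,-15,0,0,-0.0897,0.5],
  [15.4,-38.4,-20,0,0,-0.0897,0.5],
  [15.4,-38.4,-20,0,0,-0.0897,0.5],
  [15.4,-38.4,-20,0,0,-0.0897,0.5],
  [15.4,-38.4,-20,0,0,-0.0897,0.5],
  [0,0,-20,0,0,0,0.5],
  [0,0,-20,0,0,0,0.5],
  [0,0,0,0,0,0,0.5],
  [0,0,0,0,0,0,0.5],
], force=15)

```text
clock: 2.9
tool_pos: [0.4447, -0.0215, 0.0889]
eef_rot: [0.77, 0.638, -0.0, -0.0]
contact_force: [-0.4, -0.5, 0.5]
opening: 0.501
finger_force: 0.0
```

Run:
```python
from m import *
a,_=snap('side');b,_=snap('top')
tp=r.get_state()['tool_pos']; print(tp,proj('side',tp),proj('top',tp))
for n,im in(('side',a),('top',b)):
    u,v=proj(n,tp)[0]; 
    cv2.drawMarker(im,(int(round(u)),int(round(v))),(0,0,255),cv2.MARKER_CROSS,3,1)
c=lambda im,u,v:cv2.resize(im[v:v+120,u:u+80],(400,600),interpolation=cv2.INTER_CUBIC)
cv2.imwrite('pics/m2.png',np.hstack([c(a,250,170),c(b,250,215)]))
```

```text
[ 0.4452 -0.0213  0.0896] [[286.2391 238.5884]] [[287.9932 280.7293]]
```

View pics/m2.png

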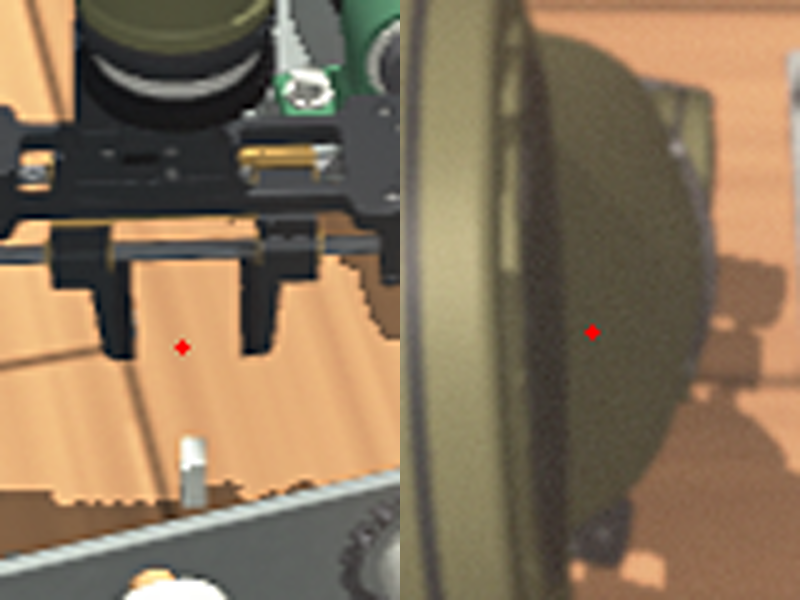

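The side crop shows the fingertips at about (288,241), straddling the key at (288,263). That camera reads about 2 mm too far in x, and the top camera agrees with the arm. I'll go down now.

step_arm([
  [-0.5,-1.5,-30,0,0,0,0.5],
  [0,0,-30,0,0,0,0.6],
  [0,0,-14,0,0,0,0.7],
  [0,0,-10,0,0,0,0.75],
  [0,0,0,0,0,0,0.8],
  [0,0,0,0,0,0,0.85],
  [0,0,0,0,0,0,1],
  [0,0,0,0,0,0,1],
  [0,0,0,0,0,0,1],
  [0,0,0,0,0,0,1],
], force=15)

```text
clock: 4.0
tool_pos: [0.4546, -0.0237, 0.0134]
eef_rot: [0.77, 0.638, -0.007, -0.007]
contact_force: [0.1, -0.9, -0.0]
opening: 0.006
finger_force: 0.0
```

Run:
```python
from m import *
s=r.get_state(); print(s['q'],s['tool_pos'],s['contact_force'],s['finger_force'])
a,_=snap('side')
cv2.imwrite('pics/m3.png',cv2.resize(a[200:290,230:350],(800,600),interpolation=cv2.INTER_CUBIC))
```

```text
[-0.0566  0.9298  0.0143  2.1898 -0.3148  0.0434  0.0796] [ 0.4546 -0.0237  0.0134] [ 0.1466 -0.8852 -0.0212] 0.0
```

View pics/m3.png

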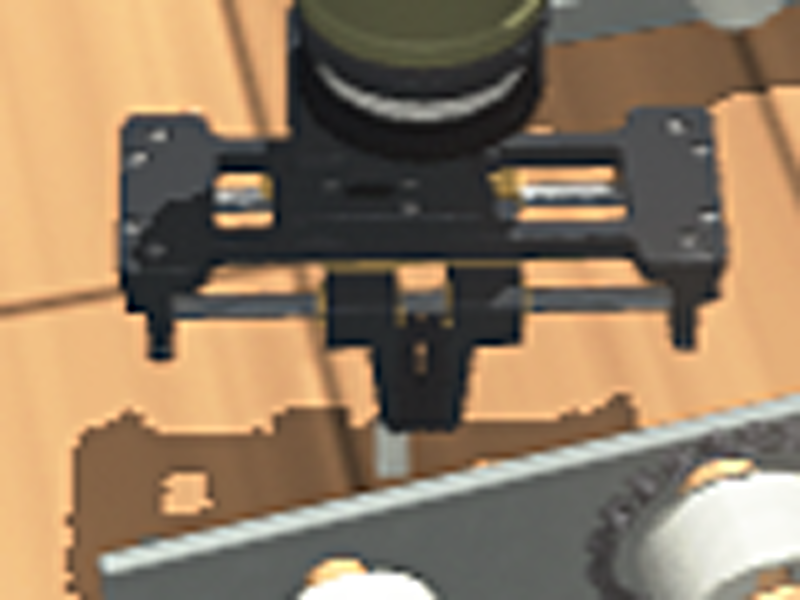

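The wrist stopped at its q6 limit, so the fingers closed just above the key. The key hasn't moved and sits at about (289,266). I'll raise, open, tilt the tool a little towards the base about the key's length, and retry.

step_arm([
  [0,0,20,0,0,0,0.7],
  [-3,0,0,0.006,0.033,0,0.7],
  [-3,0,0,0.006,0.033,0,0.7],
  [-3,0,0,0.006,0.033,0,0.7],
  [0,0,0,0,0,0,0.7],
])

```text
clock: 4.55
tool_pos: [0.4463, -0.0239, 0.0331]
eef_rot: [0.769, 0.637, -0.039, -0.045]
contact_force: [-0.6, -0.5, -0.3]
opening: 0.302
finger_force: 0.0
```

step_arm([
  [-1,0,-15,0,0,0,0.7],
  [0,0,-9,0,0,0,0.7],
  [0,0,-4,0,0,0,0.7],
  [0,0,0,0,0,0,0.7],
])

```text
clock: 4.95
tool_pos: [0.444, -0.0236, 0.0047]
eef_rot: [0.769, 0.637, -0.04, -0.046]
contact_force: [-0.3, -1.2, 0.3]
opening: 0.298
finger_force: 0.0
```

step_arm([
  [0,0,0,0,0,0,0.85],
  [0,0,0,0,0,0,1],
  [0,0,0,0,0,0,1],
  [0,0,0,0,0,0,1],
  [0,0,0,0,0,0,1],
], force=15)

```text
clock: 5.45
tool_pos: [0.4448, -0.0237, 0.0054]
eef_rot: [0.769, 0.637, -0.039, -0.045]
contact_force: [-0.4, -0.1, 2.4]
opening: 0.112
finger_force: 14.9
```

step_arm([
  [0,0,20,0,0,0,1],
  [0,0,45,0,0,0,1],
  [0,0,45,0,0,0,1],
  [20,16,30,-0.007,-0.039,0.03,1],
  [24,19,0,-0.007,-0.039,0.03,1],
  [24,19,0,-0.007,-0.039,0.03,1],
  [24,19,0,0,0,0.03,1],
  [24,19,0,0,0,0.03,1],
  [24,19.7,-10,0,0,0.037,1],
  [0,0,0,0,0,0,1],
  [0,0,0,0,0,0,1],
])

```text
clock: 6.55
tool_pos: [0.5838, 0.0882, 0.1346]
eef_rot: [0.707, 0.707, -0.004, 0.002]
contact_force: [-0.3, -0.5, -0.4]
opening: 0.109
finger_force: 14.8
```

Run:
```python
from m import *
a=np.mean([snap('side')[0] for _ in range(3)],0).astype(np.uint8)
s=r.get_state();R=__import__('scipy.spatial.transform',fromlist=['x']).Rotation.from_quat(s['eef_rot']).as_matrix();print(s['tool_pos'],R)
print(proj('side',s['tool_pos']))
cv2.imwrite('pics/m4.png',cv2.resize(a[150:210,300:380],(800,600),interpolation=cv2.INTER_CUBIC))
```

```text
[0.5835 0.0866 0.1353] [[ 0.0022  1.     -0.0026]
 [ 1.     -0.0022 -0.0085]
 [-0.0086 -0.0026 -1.    ]]
[[336.6955 179.3102]]
```

View pics/m4.png

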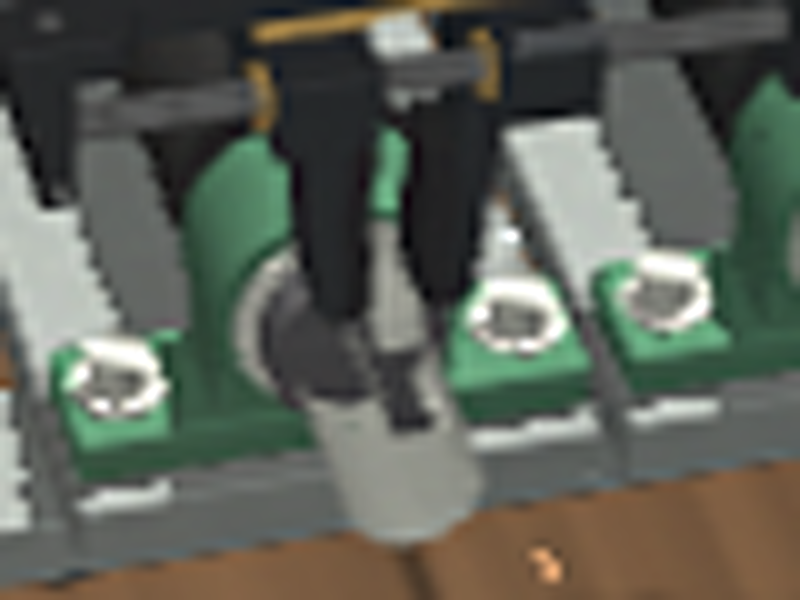

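Run:
```python
from m import *
from scipy.optimize import fsolve
f=lambda x,y:np.array([300+(x+.5)/10-.5,150+(y+.5)/10-.5])
tp=np.array([.5835,.0866,.135])
for k,z in((.0165,.0047),(.0165,-.0053)): print('key end',z,(proj('side',tp+[0,-k,z])-[300,150])*10)
# slot rims in camera frame at z = .1105 (+2.5mm side z offset): outer end corners, sides
for nm,p in(('outer L',(392,432)),('outer R',(430,420)),('midL',(385,395)),('midR',(425,390))):
    print(nm,onplane('side',[f(*p)],.1125))
print('shaft end axis if (.585,.061,.095)->',(proj('side',[[.585,.061,.095],[.569,.061,.095],[.601,.061,.095],[.585,.061,.111],[.585,.071,.111],[.585,.105,.111]])-[300,150])*10)
```

```text
key end 0.0047 [[387.7735 326.6527]]
key end -0.0053 [[385.8065 360.746 ]]
outer L [[0.5838 0.067  0.1125]]
outer R [[0.5931 0.0689 0.1125]]
midL [[0.5855 0.0791 0.1125]]
midR [[0.5947 0.0787 0.1125]]
shaft end axis if (.585,.061,.095)-> [[396.4365 502.0714]
 [327.5392 513.2534]
 [465.0247 490.9394]
 [399.6444 449.5227]
 [387.5877 419.7295]
 [347.4984 320.6651]]
```

Run:
```python
from m import *
f=lambda x,y:np.array([300+(x+.5)/10-.5,150+(y+.5)/10-.5])
d=np.stack([snap('side')[1] for _ in range(4)]);d[d<=0]=np.nan
P=cloud('side',np.nan_to_num(np.nanmedian(d,0)))
print('key top end',onplane('side',[f(375,340),f(422,330)],.1422)); print('slot end',onplane('side',[f(392,432),f(430,420)],.1135))
for v in range(166,196): print(v,[tuple((P[v,u]*1000).round().astype(int)) for u in range(336,345)])
```

```text
key top end [[0.5782 0.0655 0.1422]
 [0.5891 0.0663 0.1422]]
slot end [[0.5835 0.066  0.1135]
 [0.5928 0.0678 0.1135]]
166 [(np.int64(578), np.int64(78), np.int64(182)), (np.int64(580), np.int64(79), np.int64(180)), (np.int64(582), np.int64(79), np.int64(180)), (np.int64(605), np.int64(142), np.int64(124)), (np.int64(607), np.int64(142), np.int64(124)), (np.int64(594), np.int64(93), np.int64(166)), (np.int64(592), np.int64(82), np.int64(176)), (np.int64(594), np.int64(79), np.int64(178)), (np.int64(595), np.int64(76), np.int64(180))]
167 [(np.int64(578), np.int64(80), np.int64(177)), (np.int64(580), np.int64(78), np.int64(178)), (np.int64(592), np.int64(110), np.int64(150)), (np.int64(604), np.int64(138), np.int64(124)), (np.int64(606), np.int64(139), np.int64(123)), (np.int64(593), np.int64(91), np.int64(165)), (np.int64(594), np.int64(85), np.int64(170)), (np.int64(594), np.int64(78), np.int64(176)), (np.int64(596), np.int64(78), np.int64(176))]
168 [(np.int64(578), np.int64(79), np.int64(175)), (np.int64(581), np.int64(79), np.int64(174)), (np.int64(600), np.int64(134), np.int64(1
[... 10881 characters left out ...]
(95), np.int64(82)), (np.int64(593), np.int64(94), np.int64(82)), (np.int64(596), np.int64(94), np.int64(82)), (np.int64(597), np.int64(92), np.int64(83)), (np.int64(599), np.int64(90), np.int64(85)), (np.int64(601), np.int64(88), np.int64(86)), (np.int64(603), np.int64(86), np.int64(88))]
195 [(np.int64(586), np.int64(93), np.int64(82)), (np.int64(588), np.int64(92), np.int64(82)), (np.int64(590), np.int64(92), np.int64(81)), (np.int64(593), np.int64(93), np.int64(80)), (np.int64(595), np.int64(90), np.int64(83)), (np.int64(597), np.int64(90), np.int64(82)), (np.int64(598), np.int64(86), np.int64(85)), (np.int64(600), np.int64(84), np.int64(87)), (np.int64(602), np.int64(85), np.int64(86))]
```

step_arm([
  [3,-0.5,0,0.0085,0.037,0.002,1],
  [0,0,-8,0,0,0,1],
  [0,0,-4,0,0,0,1],
  [0,0,0,0,0,0,1],
  [0,0,0,0,0,0,1],
])

```text
clock: 7.4
tool_pos: [0.5869, 0.0876, 0.1228]
eef_rot: [0.706, 0.708, -0.014, -0.014]
contact_force: [0.7, -0.1, 0.0]
opening: 0.112
finger_force: 14.8
```

```bash
cat > k.py <<'E'
from m import *
from scipy.spatial.transform import Rotation as Ro
def look(n=4):
    s=r.get_state();print(s['clock'],s['tool_pos'],'F',s['contact_force'],'M',s['moment'],'\n',Ro.from_quat(s['eef_rot']).as_matrix())
    d=np.stack([snap('side')[1] for _ in range(n)]);d[d<=0]=np.nan
    return cloud('side',np.nan_to_num(np.nanmedian(d,0)))
def show(P,v0,v1,u0,u1):
    for v in range(v0,v1): print(v,' '.join('%d,%d,%d'%tuple(np.nan_to_num(P[v,u]*1000).round()) for u in range(u0,u1)))
E
python3 -c "
from k import *
P=look(); show(P,178,196,336,345)"
```

```text
7.4 [0.5869 0.0876 0.1228] F [ 0.6571 -0.0849  0.0397] M [-0.0686  0.0284 -0.0066] 
 [[-0.0018  0.9992 -0.0391]
 [ 1.      0.0019  0.0007]
 [ 0.0008 -0.0391 -0.9992]]
178 579,79,146 581,79,146 584,78,146 587,81,143 594,96,130 595,93,131 596,87,136 596,82,141 597,78,144
179 579,79,144 582,79,143 584,80,142 587,81,141 593,92,129 595,91,130 595,85,136 597,82,138 598,78,141
180 579,78,142 582,80,140 584,80,139 589,88,131 592,89,130 594,87,131 596,87,130 596,79,137 598,79,137
181 579,78,139 582,79,137 584,78,137 588,85,131 592,88,128 593,85,130 595,84,130 595,77,136 599,80,133
182 579,78,136 582,78,135 584,79,134 589,85,128 590,81,131 592,81,131 595,82,129 596,79,131 598,78,132
183 580,79,132 582,78,132 585,79,131 587,80,129 589,77,132 592,79,129 593,76,132 596,79,129 598,79,128
184 580,79,129 582,78,129 584,77,129 586,76,130 588,76,130 590,75,130 592,74,130 595,75,129 599,80,124
185 581,80,125 585,87,118 586,83,121 586,75,128 588,75,128 589,71,131 592,73,129 593,69,132 609,110,93
186 586,96,107 587,94,109 590,94,108 586,75,125 587,72,127 589,71,128 592,71,127 595,74,124 615,128,73
187 59
[... 186 characters left out ...]
1 606,98,95
189 591,113,82 592,109,85 587,83,109 589,82,110 591,83,108 593,81,109 602,102,89 604,99,91 605,96,94
190 590,109,82 592,108,82 585,78,111 589,82,107 590,78,110 593,80,107 595,80,107 603,97,90 604,93,93
191 589,106,82 592,106,82 585,76,109 588,78,107 590,77,108 590,72,112 592,69,114 595,71,112 604,92,91
192 589,103,81 591,103,81 592,100,83 585,70,111 589,73,108 590,69,112 592,70,110 595,71,109 604,91,89
193 587,99,82 589,97,83 593,101,79 594,98,82 596,96,83 598,95,84 600,92,86 602,91,87 604,89,87
194 587,97,81 589,95,82 592,96,81 593,95,82 596,94,82 597,91,84 599,89,86 600,86,88 603,87,87
195 586,95,80 588,94,81 591,94,79 592,89,84 594,88,84 596,89,84 598,86,85 600,85,86 602,84,87
```

step_arm([
  [0,-0.3,-5,0,0,0,1],
  [0,0,-1,0,0,0,1],
  [0,0,-1,0,0,0,1],
  [0,0,-1,0,0,0,1],
  [0,0,0,0,0,0,1],
])

```text
clock: 8.1
tool_pos: [0.5875, 0.0871, 0.115]
eef_rot: [0.706, 0.708, -0.013, -0.014]
contact_force: [-0.0, 0.2, 0.3]
opening: 0.112
finger_force: 14.8
```

step_arm([
  [0,0,-1,0,0,0,1],
  [0,0,-0.5,0,0,0,1],
  [0,0,0,0,0,0,1],
])

```text
clock: 8.4
tool_pos: [0.5876, 0.0871, 0.1143]
eef_rot: [0.706, 0.708, -0.013, -0.014]
contact_force: [-1.7, 0.4, 4.5]
opening: 0.109
finger_force: 15.0
```

step_arm([
  [-0.4,0,0,0,0,0,1],
  [-0.4,0,0,0,0,0,1],
  [0,0,-0.5,0,0,0,1],
  [0,0,0,0,0,0,1],
])

```text
clock: 8.8
tool_pos: [0.5876, 0.0871, 0.1141]
eef_rot: [0.706, 0.708, -0.013, -0.013]
contact_force: [-0.5, -0.6, 7.8]
opening: 0.111
finger_force: 15.2
```

step_arm([
  [-0.4,0,0,0,0,0,1],
  [-0.4,0,0,0,0,0,1],
  [-0.4,0,0,0,0,0,1],
  [0,0,0,0,0,0,1],
])

```text
clock: 9.2
tool_pos: [0.5875, 0.0871, 0.1141]
eef_rot: [0.707, 0.708, -0.012, -0.012]
contact_force: [1.4, -0.2, 7.5]
opening: 0.106
finger_force: 15.2
```

step_arm([
  [1.2,0,0.5,0,0,0,1],
  [0,0,0,0,0,0.02,1],
  [0,0,0,0,0,0.02,1],
  [0,0,0,0,0,0,1],
])

```text
clock: 9.6
tool_pos: [0.5874, 0.0871, 0.1141]
eef_rot: [0.692, 0.722, -0.013, -0.013]
contact_force: [-0.5, -0.9, 5.6]
opening: 0.11
finger_force: 15.1
```

```bash
python3 -c "
from k import *
P=look(); show(P,182,194,335,345)"
```

```text
9.6 [0.5874 0.0871 0.1141] F [-0.522  -0.9117  5.611 ] M [-0.3042  0.0551 -0.0181] 
 [[-0.0424  0.9984 -0.0368]
 [ 0.9991  0.0424 -0.0007]
 [ 0.0008 -0.0368 -0.9993]]
182 577,76,138 579,77,136 582,78,135 584,79,134 587,80,132 593,91,121 595,91,121 597,88,124 597,82,129 598,78,132
183 576,74,136 579,76,135 582,79,131 584,77,133 586,75,134 593,89,120 594,86,123 596,86,122 596,80,128 599,79,128
184 577,75,133 579,75,132 582,78,129 584,78,129 586,77,130 591,85,122 594,85,121 595,83,122 596,79,125 599,79,125
185 577,77,128 580,78,126 582,79,126 584,76,127 588,83,121 591,83,120 593,81,121 594,80,122 596,77,125 599,79,122
186 577,76,126 580,76,125 582,78,124 584,77,124 587,77,123 590,80,120 592,79,120 594,77,122 596,78,121 599,79,119
187 577,76,123 580,77,121 583,79,120 585,77,121 587,76,121 589,76,121 591,77,120 593,74,122 595,75,120 599,79,116
188 578,77,119 580,77,119 583,78,117 585,78,116 586,75,119 588,73,121 590,72,121 592,72,121 595,73,119 605,95,97
189 589,113,82 591,111,84 593,110,84 587,84,108 586,74,117 588,72,118 590,72,118 592,72,118 595,71,117 605,95,95
190 588,109,82 591,111,80 593,110,81 585,77,111 586,73,115 588,71,117 590,72,115 593,72,114 595,72,114 605,94,93
191 587,107,81 589,105,82 592,105,82 585,78,108 588,78,107 588,72,113 590,71,113 593,72,111 594,70,113 605,93,90
192 587,104,81 588,102,83 591,103,81 593,102,81 585,70,112 588,71,110 590,70,111 593,71,109 595,70,110 604,90,90
193 585,99,83 588,99,82 590,100,81 592,99,81 595,99,81 596,96,83 598,94,84 600,92,86 601,89,88 603,88,89
```

step_arm([
  [0,0,0.5,0,0,-0.02,1],
  [0,0,0,0,0,-0.022,1],
  [0,0,0,0,0.03,0,1],
  [0,0,-0.5,0,0.03,0,1],
  [0,0,-0.5,0,0,0,1],
  [0,0,0,0,0,0,1],
])

```text
clock: 10.4
tool_pos: [0.5865, 0.0871, 0.1125]
eef_rot: [0.706, 0.706, -0.035, -0.035]
contact_force: [0.8, -0.6, -1.5]
opening: 0.109
finger_force: 14.8
```

step_arm([
  [0,0,-0.5,0,0.02,0,1],
  [0,0,-0.5,0,0.02,0,1],
  [0,0,0,0,0,0,1],
])

```text
clock: 10.7
tool_pos: [0.5867, 0.0871, 0.1118]
eef_rot: [0.706, 0.705, -0.049, -0.049]
contact_force: [0.9, -1.9, -0.1]
opening: 0.112
finger_force: 14.8
```

step_arm([
  [0,0,-0.5,0,0,0,1],
  [0,0,-0.5,0,0,0,1],
  [0,0,-0.5,0,0,0,1],
  [0,0,0,0,0,0,1],
])

```text
clock: 11.1
tool_pos: [0.5867, 0.0871, 0.1115]
eef_rot: [0.706, 0.705, -0.048, -0.049]
contact_force: [-1.1, -2.2, 6.1]
opening: 0.107
finger_force: 14.8
```

step_arm([
  [0,-0.5,0,0,0.02,0,1],
  [0,0,0,0,0.02,0,1],
  [0,0,0,0,-0.03,0,1],
  [0,0,0,0,-0.02,0,1],
  [0,0,0,0,0.01,0,1],
  [0,0,0,0,0,0,1],
])

```text
clock: 11.7
tool_pos: [0.5867, 0.0871, 0.1115]
eef_rot: [0.705, 0.705, -0.049, -0.05]
contact_force: [-1.2, -0.2, 7.7]
opening: 0.105
finger_force: 14.8
```

```bash
python3 -c "
from k import *
P=look(6); show(P,184,194,335,345)"
```

```text
11.7 [0.5867 0.0871 0.1115] F [-1.218  -0.1682  7.7376] M [-0.1712  0.4288 -0.0344] 
 [[ 0.0003  0.9904 -0.1384]
 [ 1.     -0.0001  0.0015]
 [ 0.0015 -0.1384 -0.9904]]
184 577,78,131 579,77,131 582,79,129 584,78,129 587,80,127 593,89,117 595,88,118 596,86,120 597,81,124 599,78,126
185 577,77,128 580,78,126 582,78,126 584,78,126 589,85,119 591,83,120 594,84,119 596,83,119 596,78,124 599,79,122
186 577,77,125 580,78,124 582,78,123 585,78,123 588,82,119 591,82,118 593,82,118 595,81,118 597,80,119 599,78,120
187 577,75,124 580,78,121 583,79,120 585,78,120 587,79,118 590,79,118 592,78,118 594,77,118 597,80,116 599,78,117
188 577,77,119 580,78,118 583,80,116 585,79,116 586,75,119 589,76,118 591,75,118 594,76,117 595,73,119 599,79,113
189 578,77,116 590,110,84 593,111,83 585,78,113 586,72,119 588,72,118 590,71,119 592,71,119 595,72,117 605,97,93
190 588,110,81 590,109,82 593,109,82 585,77,112 585,71,116 588,71,116 590,72,115 592,71,115 595,71,115 605,95,92
191 587,106,82 590,107,81 592,105,82 586,79,107 586,72,113 588,71,113 590,70,114 592,69,114 595,71,111 604,92,91
192 587,105,80 589,103,81 591,104,80 593,101,82 585,69,113 588,71,110 590,69,111 592,70,110 594,69,110 603,89,91
193 585,100,82 587,98,83 590,100,81 592,98,82 594,97,82 596,96,83 599,96,83 600,93,85 602,91,87 603,88,89
```

step_arm([
  [0,0,1.1,0,0,0,1],
  [0,0,0,0,0,0,0.8],
  [0,0,0,0,0,0,0.7],
  [0,0,0,0,0,0,0.7],
  [-3,0,20,0,0,0,0.7],
  [-3,0,20,0,0,0,0.7],
  [0,0,0,0,0,0,1],
  [0,0,0,0,0,0,1],
])

```text
clock: 12.8
tool_pos: [0.5808, 0.0868, 0.1515]
eef_rot: [0.706, 0.705, -0.048, -0.049]
contact_force: [-0.1, -0.5, -0.6]
opening: 0.144
finger_force: 0.0
```

```bash
python3 -c "
from k import *
P=look(6); show(P,180,194,335,345)"
```

```text
12.8 [0.5808 0.0868 0.1515] F [-0.1062 -0.4601 -0.6126] M [-0.0485 -0.0412 -0.0023] 
 [[ 0.0003  0.9905 -0.1376]
 [ 1.     -0.0001  0.0011]
 [ 0.0011 -0.1376 -0.9905]]
180 587,111,112 587,103,119 589,101,120 592,102,118 594,101,119 599,109,111 602,111,108 603,110,110 606,111,107 608,110,108
181 587,110,109 586,99,119 588,99,119 591,100,117 593,98,119 595,98,118 602,112,104 604,112,104 606,110,106 609,111,104
182 585,104,112 586,97,118 588,97,117 589,95,119 592,95,119 594,96,117 602,110,103 604,110,103 607,111,102 609,110,102
183 585,103,110 585,96,116 587,93,118 588,91,119 592,94,117 593,92,118 595,91,118 604,110,100 607,112,98 609,112,98
184 587,109,101 586,97,112 586,89,119 588,90,118 590,87,120 592,87,119 595,88,118 604,109,98 605,106,101 609,110,96
185 587,109,98 585,94,111 586,89,116 587,86,118 589,85,119 591,84,119 594,84,119 605,112,92 605,106,97 609,111,92
186 588,110,94 585,94,108 586,88,113 586,82,119 588,82,119 591,82,118 592,80,119 595,81,118 605,105,95 615,127,73
187 587,109,92 590,110,90 585,85,113 585,80,118 587,79,118 589,77,120 592,79,118 594,77,119 605,104,92 606,99,97
188 588,111,87 590,110,88 585,86,110 586,80,115 586,75,119 589,75,118 591,75,118 593,75,118 595,74,118 605,96,97
189 588,110,84 591,110,84 593,110,84 585,78,114 586,72,119 588,72,118 590,72,118 592,71,118 594,71,118 605,95,94
190 588,110,82 591,110,81 593,109,82 585,78,111 586,72,116 588,72,116 590,72,115 592,71,115 595,71,115 605,94,92
191 588,109,80 590,107,81 592,105,82 585,76,109 586,73,112 588,71,113 590,71,113 592,70,114 595,71,112 604,91,92
192 586,103,82 589,105,80 591,103,81 593,101,83 585,71,111 587,68,113 590,70,110 593,71,109 595,70,110 604,90,90
193 585,99,83 588,100,82 590,98,82 592,98,82 594,97,82 596,95,84 598,94,85 600,92,86 602,90,87 603,88,89
```

step_arm([
  [6,0,-15,0,0,0,1],
  [0,0,-15,0,0,0,1],
  [0,0,-4,0,0,0,1],
  [0,0,-1,0,0,0,1],
  [0,0,-1,0,0,0,1],
  [0,0,-1,0,0,0,1],
  [0,0,0,0,0,0,1],
])

```text
clock: 13.8
tool_pos: [0.5868, 0.0866, 0.1165]
eef_rot: [0.706, 0.705, -0.048, -0.049]
contact_force: [-3.2, -0.8, 19.6]
opening: 0.005
finger_force: 9.2
```

Key seated (top level along its length, about 116 mm, as expected). Backing off sideways so both cameras can see the key.

step_arm([
  [0,0,5,0,0,0,1],
  [0,0,40,0,0,0,1],
  [0,0,45,0,0,0,0.5],
  [-20,-20,40,0,0,0,0],
  [-33,-33,0,0,-0.03,0.01,0],
  [-33,-33,0,0,-0.036,0.01,0],
  [-33,-33,0,0,-0.036,0.01,0],
  [-33,-33,0,0,-0.036,0.0175,0],
  [-33,-33,0,0,0,0,0],
  [0,0,0,0,0,0,0],
])

```text
clock: 14.8
tool_pos: [0.3956, -0.1023, 0.2444]
eef_rot: [0.694, 0.72, -0.003, -0.001]
contact_force: [-0.7, 0.5, 0.2]
opening: 0.705
finger_force: 0.0
```

Run:
```python
from k import *
P=look(8)
d=np.stack([snap('top')[1] for _ in range(8)]);d[d<=0]=np.nan
PT=cloud('top',np.nan_to_num(np.nanmedian(d,0))); ims=snap('side')[0]; imt=snap('top')[0]
np.savez('pics/k.npz',P=P,PT=PT,ims=ims,imt=imt)
for n,C,zb in(('side',P,.0025),('top',PT,-.0004)):
    Q=C.reshape(-1,3); Q=Q[(abs(Q[:,0]-.588)<.012)&(Q[:,1]>.069)&(Q[:,1]<.106)&(Q[:,2]-zb>.1125)&(Q[:,2]-zb<.119)]
    B=np.c_[Q[:,0]-.587,Q[:,1]-.087,np.ones(len(Q))]
    f=least_squares(lambda c:(B@c-Q[:,2])*1e3,[0,0,.116],loss='soft_l1',f_scale=.7).x
    print(n,len(Q),'slope x,y,z0',f,'x range',np.percentile(Q[:,0],[2,10,50,90,98]),'y range',np.percentile(Q[:,1],[2,98]),'xmean',Q[:,0].mean(), 'x vs y slope',np.polyfit(Q[:,1],Q[:,0],1)[0])
    # shaft axis refit
    L=C.reshape(-1,3); L=L[(abs(L[:,0]-.588)<.0175)&(L[:,1]>.063)&(L[:,1]<.108)&(L[:,2]-zb>.07)&(L[:,2]-zb<.0985)]
    for k in range(4): p,re=fit(L,.016,(.587,.08),.095); L=L[abs(re)<2]
    print('   axis',p,len(L),re.std())
show(PT,208,222,228,254)
```

```text
14.8 [ 0.3956 -0.1023  0.2444] F [-0.6772  0.5441  0.1872] M [-0.0123 -0.0212 -0.0392] 
 [[-0.0378  0.9993 -0.0064]
 [ 0.9993  0.0378 -0.003 ]
 [-0.0028 -0.0065 -1.    ]]
side 50 slope x,y,z0 [ 0.0198 -0.0148  0.1182] x range [0.5855 0.5858 0.5898 0.5944 0.5952] y range [0.071 0.103] xmean 0.5901494336787539 x vs y slope -0.022451811270783027
   axis [ 0.5895 -0.003   0.0975] 172 0.6284093611057721
top 77 slope x,y,z0 [0.0118 0.0183 0.1153] x range [0.581  0.5812 0.585  0.5895 0.5915] y range [0.072 0.102] xmean 0.5857445114184763 x vs y slope 0.0666409815762777
   axis [ 0.5851 -0.0012  0.0945] 221 0.5515225457462476
208 599,110,109 603,110,95 615,116,48 618,116,34 627,120,-1 627,117,0 627,115,0 627,112,-1 627,110,-1 627,107,-1 627,105,-1 627,103,-1 627,100,-1 628,98,-2 627,95,0 628,93,-2 627,91,-1 628,88,-1 627,86,0 628,83,-2 627,81,-1 628,79,-1 628,76,-1 627,74,0 628,71,-2 627,69,1
209 597,110,108 600,110,97 601,108,94 601,106,94 601,104,93 601,101,95 601,99,94 601,97,95 601,95,93 601,93,95 601,91,94 601,88,95 601,86,95 601,84,94 601,82,94 601,79,95 601,77,95 601,75,95 601,73,95 6
[... 2703 characters left out ...]
2,92,78 582,90,79 582,88,79 582,85,79 582,83,79 582,81,80 582,79,79 583,77,78 582,74,80 582,72,79 583,70,77 582,68,78 582,65,80 583,63,78 582,61,80 600,68,-1
220 574,110,104 577,110,92 579,109,81 580,107,79 579,105,80 580,103,79 579,101,80 580,99,79 579,96,80 580,94,79 580,92,80 580,90,79 579,87,81 580,85,78 580,83,78 580,81,80 580,79,79 580,76,79 580,74,79 580,72,80 580,70,80 580,68,79 580,65,79 580,63,78 580,61,81 598,68,-1
221 572,110,104 575,110,91 577,109,81 577,107,80 577,105,81 577,102,82 577,100,82 577,98,80 577,96,82 577,94,81 577,92,80 577,90,80 577,87,81 577,85,80 577,83,80 577,81,80 577,78,80 577,76,81 578,74,79 577,72,82 577,69,81 578,67,80 577,65,80 578,63,79 577,61,82 595,68,0
```

Run:
```python
from k import *
for n,N in(('top',20),('side',16)):
    d=np.stack([snap(n)[1] for _ in range(N)]);d[d<=0]=np.nan
    C=cloud(n,np.nan_to_num(np.nanmean(d,0)))
    sd=np.nanstd(d,0)
    if n=='top':
        for v in range(211,217):
            q=C[v,231:245]; m=q[:,2]>.110; print(v,m.sum(),q[m].mean(0)*1000,sd[v,231:245][m].mean()*1000)
        q=C[212:216,231:245].reshape(-1,3)
    else:
        q=[]
        for v in range(181,190):
            for u in range(334,345):
                p=C[v,u]
                if p[2]>.1165 and p[2]<.121 and abs(p[0]-.590)<.0048 and .0725<p[1]<.102: q.append(p)
        q=np.array(q)
    B=np.c_[q[:,:2]-q[:,:2].mean(0),np.ones(len(q))]; c,res,_,_=np.linalg.lstsq(B,q[:,2],rcond=None); s=np.sqrt(res[0]/len(q)); print(n,len(q),'slope',c,'se',s/np.sqrt(len(q))/B[:,0].std(),'rms',s)
```

```text
211 7 [591.308   95.6816 115.251 ] 1.6250174
212 14 [589.1338  88.0911 115.5052] 1.5581855
213 14 [586.9304  88.0092 115.5363] 1.6232764
214 14 [584.7324  87.9311 115.5523] 1.6326944
215 14 [582.5064  87.8319 115.6954] 1.5662352
216 14 [581.1892  88.3312 111.9441] 1.5403832
top 56 slope [-0.0304 -0.006   0.1156] se 0.01738315374390557 rms 0.00032148795840295657
side 36 slope [-0.0162 -0.0166  0.1184] se 0.03574204366847013 rms 0.0006025036615234532
```

step_arm([
  [30.4,-23,0,0.003,-0.006,0.01,0],
  [30.4,-23,0,0,0,0,0],
  [30.4,-23,0,0,0,0,0],
  [30.2,-22.7,0,0,0,0,0],
  [0,0,-30,0,0,0,0],
  [0,0,-35,0,0,0,0],
  [0,0,-15,0,0,0,0],
  [0,0,0,0,0,0,0],
  [0,0,0,0,0,0,0],
])

```text
clock: 18.4
tool_pos: [0.5234, -0.1901, 0.165]
eef_rot: [0.687, 0.727, 0.002, 0.002]
contact_force: [0.1, -0.2, 0.3]
opening: 1.002
finger_force: 0.0
```

Run:
```python
from k import *
s=r.get_state();print(s['tool_pos'],s['opening'],Ro.from_quat(s['eef_rot']).as_matrix(),s['contact_force'],s['moment'])
a=snap('side')[0]
cv2.imwrite('pics/m5.png',cv2.resize(a[190:340,230:430],(800,600),interpolation=cv2.INTER_CUBIC))
```

```text
[ 0.5234 -0.1901  0.165 ] 1.0021197874608505 [[-0.057   0.9984  0.0058]
 [ 0.9984  0.057   0.0008]
 [ 0.0005  0.0059 -1.    ]] [ 0.1332 -0.1524  0.3107] [-0.0387 -0.0218 -0.0387]
```

View pics/m5.png

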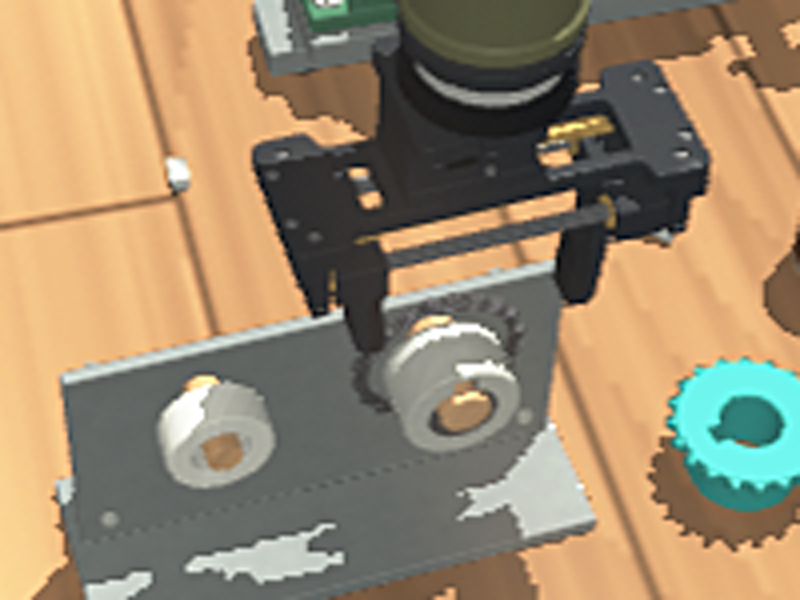

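The picture shows the open fingers above the sprocket hub, with the hub at about (342,287), slightly off towards +x. I'll correct that and descend.

step_arm([
  [-6.5,-3.5,0,-0.001,0.006,-0.0095,0],
  [0,0,-22,0,0,0,0],
  [0,0,-22,0,0,0,0],
  [0,0,-15,0,0,0,0],
  [0,0,-8,0,0,0,0],
  [0,0,0,0,0,0,0],
])

```text
clock: 19.05
tool_pos: [0.5163, -0.1936, 0.0977]
eef_rot: [0.69, 0.724, -0.0, -0.0]
contact_force: [-1.0, 1.2, 0.2]
opening: 1.004
finger_force: 0.0
```

step_arm([
  [0,0,0,0,0,0,0.2],
  [0,0,0,0,0,0,0.3],
  [0,0,0,0,0,0,0.5],
  [0,0,0,0,0,0,0.6],
  [0,0,0,0,0,0,0.6],
  [0,0,0,0,0,0,0.6],
], force=35)

```text
clock: 19.65
tool_pos: [0.5171, -0.1936, 0.0982]
eef_rot: [0.69, 0.724, 0.0, 0.0]
contact_force: [0.1, 0.5, 3.7]
opening: 0.65
finger_force: 35.0
```

step_arm([
  [0,0,1.5,0,0,0,0.6],
  [0,0,1.5,0,0,0,0.6],
  [0,0,0.5,0,0,0,0.6],
  [0,0,0,0,0,0,0.6],
])

```text
clock: 20.05
tool_pos: [0.5162, -0.1933, 0.1009]
eef_rot: [0.69, 0.724, -0.0, -0.001]
contact_force: [-0.5, 0.2, -5.8]
opening: 0.653
finger_force: 35.0
```

step_arm([
  [0.2,-5,0.5,0,0,0,0.6],
  [0.4,-8,0,0,0,0,0.6],
  [0.5,-10,0,0,0,0,0.6],
  [0.5,-10,0,0,0,0,0.6],
  [0.5,-10,0,0,0,0,0.6],
  [0.5,-10,0,0,0,0,0.6],
  [0.5,-12,0,0,0,0,0.6],
  [0,0,0,0,0,0,0.6],
])

```text
clock: 20.85
tool_pos: [0.5196, -0.2617, 0.1019]
eef_rot: [0.691, 0.723, -0.001, 0.001]
contact_force: [-0.8, -0.8, -5.4]
opening: 0.653
finger_force: 35.0
```

step_arm([
  [0,0,40,0,0,0,0.6],
  [0,0,40,0,0,0,0.6],
  [0,0,40,0,0,0,0.6],
  [9.4,37.4,0,0,0.0064,-0.0067,0.6],
  [9.4,37.4,0,0,0.0064,-0.0067,0.6],
  [9.4,37.4,0,0,0.0064,-0.0067,0.6],
  [9.4,37.4,0,0,0.0064,-0.0067,0.6],
  [9.4,37.4,0,0,0.0064,-0.0067,0.6],
  [9.4,37.4,0,0,0.0064,-0.0067,0.6],
  [9.4,37.4,0,0,0.0064,-0.0067,0.6],
  [0,0,-35,0,0,0,0.6],
  [0,0,-35,0,0,0,0.6],
  [0,0,-35,0,0,0,0.6],
  [0,0,-25,0,0,0,0.6],
  [0,0,0,0,0,0,0.6],
  [0,0,0,0,0,0,0.6],
])

```text
clock: 22.45
tool_pos: [0.5856, 0.0036, 0.092]
eef_rot: [0.707, 0.707, -0.016, -0.016]
contact_force: [-0.0, -1.0, -5.5]
opening: 0.65
finger_force: 35.0
```

Run:
```python
from k import *
s=r.get_state();print(s['tool_pos'],s['opening'],Ro.from_quat(s['eef_rot']).as_matrix(),s['contact_force'],s['moment'])
a=snap('side')[0]
cv2.imwrite('pics/m6.png',cv2.resize(a[150:255,275:415],(800,600),interpolation=cv2.INTER_CUBIC))
```

```text
[0.5856 0.0036 0.092 ] 0.6501011855681096 [[-0.0009  0.999  -0.0453]
 [ 1.      0.0009  0.0012]
 [ 0.0013 -0.0453 -0.999 ]] [-0.018  -1.015  -5.4902] [-0.1198 -0.0584  0.0044]
```

View pics/m6.png

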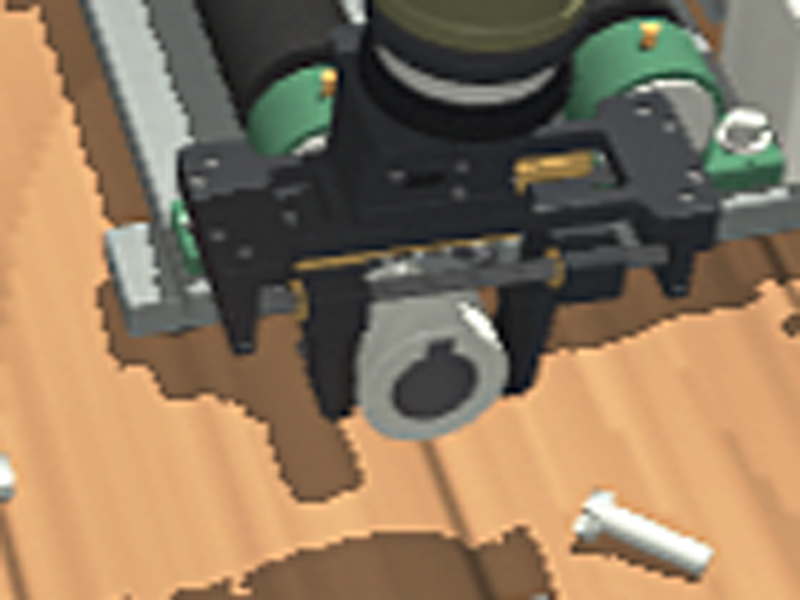

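The picture shows the sprocket held in front of the shaft, with its keyway uppermost at about (352,210). I'll check its axis against the shaft in the side view's depth.

```bash
cat > spr.py <<'E'
from k import *
def spr(n=8):
    s=r.get_state(); tp=s['tool_pos']
    P=look(n).reshape(-1,3); P=P[~np.isnan(P[:,0])]
    off=np.array([.0040,0,.0025]); ax=tp+[.0007,0,.0155]+off   # expected axis in side frame
    ye=tp[1]-.0144
    q=P-[ax[0],ye,ax[2]]; rad=np.hypot(q[:,0],q[:,2])
    f=P[(rad<.031)&(rad>.016)&(abs(q[:,1])<.005)]
    B=np.c_[f[:,0]-ax[0],f[:,2]-ax[2],np.ones(len(f))]; c=least_squares(lambda c:(B@c-f[:,1])*1e3,[0,0,ye],loss='soft_l1').x
    print('end face n',len(f),'y slope vs x,z, y0',c)
    h=P[(rad>.024)&(rad<.034)&(q[:,2]>.012)&(abs(q[:,0])<.024)&(q[:,1]>.003)&(q[:,1]<.030)]
    def res(p):
        a=np.array([p[1],-1,p[3]]);a/=np.linalg.norm(a);d=h-[p[0],ye,p[2]];d=d-np.outer(d@a,a);return (np.linalg.norm(d,axis=1)-.029)*1e3
    o=least_squares(res,[ax[0],0,ax[2],0],loss='soft_l1');print('hub n',len(h),'x,yaw,z,pitch',o.x,'rms',res(o.x).std(),'expected',ax)
E
python3 -c "
from spr import *
spr()"
```

```text
22.5 [0.5865 0.0034 0.093 ] F [ 0.4401  0.5496 -5.128 ] M [-0.1217 -0.0621 -0.0069] 
 [[-0.0008  0.9991 -0.043 ]
 [ 1.      0.0008  0.0011]
 [ 0.0012 -0.043  -0.9991]]
end face n 291 y slope vs x,z, y0 [ 0.0106  0.0165 -0.01  ]
hub n 144 x,yaw,z,pitch [ 0.5902 -0.0167  0.1108  0.0122] rms 0.7048624254928552 expected [0.5912 0.0034 0.111 ]
```

step_arm([
  [-0.7,0,-7,0.012,0.002,0,0.6],
  [0,0,-6,0,0,0,0.6],
  [0,10,0,0,0,0,0.6],
  [0,10,0,0,0,0,0.6],
  [0,6,0,0,0,0,0.6],
  [0,0,0,0,0,0,0.6],
  [0,0,0,0,0,0,0.6],
])

```text
clock: 23.6
tool_pos: [0.585, 0.0297, 0.0789]
eef_rot: [0.706, 0.708, -0.012, -0.021]
contact_force: [1.1, -1.2, -5.5]
opening: 0.654
finger_force: 35.0
```

```bash
python3 -c "
from spr import *
spr()"
```

```text
23.6 [0.585  0.0297 0.0789] F [ 1.0502 -1.2277 -5.5176] M [-0.1955 -0.0425  0.0074] 
 [[-0.0016  0.9989 -0.0467]
 [ 0.9999  0.0022  0.0127]
 [ 0.0128 -0.0467 -0.9988]]
end face n 295 y slope vs x,z, y0 [0.0064 0.0071 0.0154]
hub n 124 x,yaw,z,pitch [ 0.5889 -0.0014  0.0962 -0.0047] rms 0.6472543247100063 expected [0.5897 0.0297 0.0969]
```

step_arm([
  [0.4,2,0.9,0,0,0,0.6],
  [0,2,0,0,0,0,0.6],
  [0,2,0,0,0,0,0.6],
  [0,2,0,0,0,0,0.6],
  [0,1,0,0,0,0,0.6],
  [0,0,0,0,0,0,0.6],
])

```text
clock: 24.6
tool_pos: [0.5852, 0.0387, 0.0796]
eef_rot: [0.706, 0.707, -0.012, -0.021]
contact_force: [0.2, -0.6, -5.8]
opening: 0.651
finger_force: 35.0
```

step_arm([
  [0,1.5,0,0,0,0,0.6],
  [0,1.5,0,0,0,0,0.6],
  [0,1.5,0,0,0,0,0.6],
  [0,0,0,0,0,0,0.6],
])

```text
clock: 25.0
tool_pos: [0.5853, 0.0433, 0.0797]
eef_rot: [0.706, 0.707, -0.012, -0.021]
contact_force: [1.2, 0.2, -5.9]
opening: 0.653
finger_force: 35.0
```

step_arm([
  [0,1,0,0,0,0,0.6],
  [0,1,0,0,0,0,0.6],
  [0,1,0,0,0,0,0.6],
  [0,0,0,0,0,0,0.6],
])

```text
clock: 25.4
tool_pos: [0.5852, 0.0461, 0.0796]
eef_rot: [0.706, 0.707, -0.012, -0.021]
contact_force: [-0.5, -0.2, -5.4]
opening: 0.65
finger_force: 35.0
```

step_arm([
  [0,1,0,0,0,0,0.6],
  [0,1,0,0,0,0,0.6],
  [0,0.5,0,0,0,0,0.6],
  [0,0,0,0,0,0,0.6],
])

```text
clock: 25.8
tool_pos: [0.5853, 0.0484, 0.0797]
eef_rot: [0.707, 0.707, -0.012, -0.021]
contact_force: [-0.1, 0.2, -5.8]
opening: 0.653
finger_force: 35.0
```

step_arm([
  [0,1.5,0,0,0,0,0.6],
  [0,1.5,0,0,0,0,0.6],
  [0,1.5,0,0,0,0,0.6],
  [0,1.5,0,0,0,0,0.6],
  [0,0,0,0,0,0,0.6],
])

```text
clock: 26.3
tool_pos: [0.5853, 0.0548, 0.0797]
eef_rot: [0.706, 0.707, -0.012, -0.021]
contact_force: [0.2, 0.5, -5.0]
opening: 0.651
finger_force: 35.0
```

step_arm([
  [0,2,0,0,0,0,0.6],
  [0,2,0,0,0,0,0.6],
  [0,2,0,0,0,0,0.6],
  [0,2,0,0,0,0,0.6],
  [0,2,0,0,0,0,0.6],
  [0,0,0,0,0,0,0.6],
])

```text
clock: 26.9
tool_pos: [0.5853, 0.065, 0.0796]
eef_rot: [0.706, 0.707, -0.012, -0.021]
contact_force: [-0.9, -0.1, -5.4]
opening: 0.655
finger_force: 35.0
```

step_arm([
  [0,2,0,0,0,0,0.6],
  [0,2,0,0,0,0,0.6],
  [0,2,0,0,0,0,0.6],
  [0,2,0,0,0,0,0.6],
  [0,2,0,0,0,0,0.6],
  [0,2,0,0,0,0,0.6],
  [0,2,0,0,0,0,0.6],
  [0,0,0,0,0,0,0.6],
])

```text
clock: 27.7
tool_pos: [0.5852, 0.0789, 0.0796]
eef_rot: [0.706, 0.707, -0.012, -0.021]
contact_force: [0.1, 0.2, -6.3]
opening: 0.648
finger_force: 35.0
```

step_arm([
  [0,1,0,0,0,0,0.6],
  [0,1,0,0,0,0,0.6],
  [0,1,0,0,0,0,0.6],
  [0,1,0,0,0,0,0.6],
  [0,1,0,0,0,0,0.6],
  [0,0,0,0,0,0,0.6],
])

```text
clock: 28.3
tool_pos: [0.5852, 0.0836, 0.0797]
eef_rot: [0.706, 0.707, -0.012, -0.021]
contact_force: [-0.6, -0.0, -6.1]
opening: 0.651
finger_force: 35.0
```

step_arm([
  [0,1,0,0,0,0,0.6],
  [0,0.5,0,0,0,0,0.6],
  [0,0.5,0,0,0,0,0.6],
  [0,0,0,0,0,0,0.6],
])

```text
clock: 28.7
tool_pos: [0.5852, 0.0844, 0.0797]
eef_rot: [0.707, 0.707, -0.012, -0.021]
contact_force: [-0.8, -2.1, -5.8]
opening: 0.651
finger_force: 35.0
```

step_arm([
  [0,0.7,0,0,0,0,0.6],
  [0,0.7,0,0,0,0,0.6],
  [0,0,0,0,0,0,0.6],
  [0,0,0,0,0,0,0.6],
])

```text
clock: 29.1
tool_pos: [0.5852, 0.0845, 0.0797]
eef_rot: [0.707, 0.707, -0.013, -0.02]
contact_force: [0.0, -5.1, -5.0]
opening: 0.653
finger_force: 35.0
```

Run:
```python
from spr import *
spr()
a=snap('side')[0]
cv2.imwrite('pics/m7.png',cv2.resize(a[145:220,290:390],(800,600),interpolation=cv2.INTER_CUBIC))
```

```text
29.1 [0.5852 0.0845 0.0797] F [ 0.0126 -5.0846 -4.961 ] M [-1.3134  0.029  -0.0064] 
 [[ 0.0011  0.9989 -0.0472]
 [ 0.9999 -0.0006  0.0104]
 [ 0.0104 -0.0472 -0.9988]]
end face n 261 y slope vs x,z, y0 [0.0107 0.0158 0.0707]
hub n 137 x,yaw,z,pitch [ 0.5892  0.0009  0.0969 -0.0241] rms 0.6335867113043557 expected [0.5899 0.0845 0.0977]
```

View pics/m7.png

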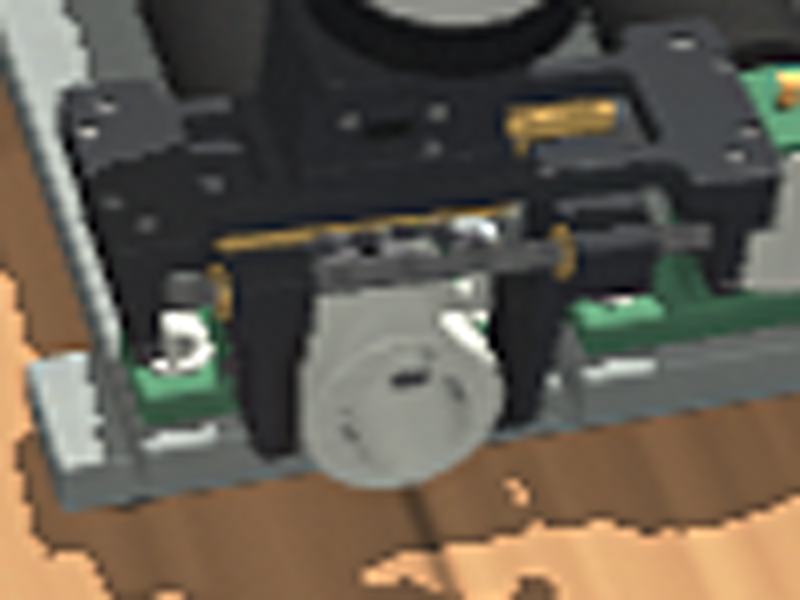

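The picture shows the hub on the shaft, with the key's end at the keyway at about (341,192). The hub face is 10 mm behind the shaft end, as it should be at the collar. One firmer but still light push, then ease off and release.

step_arm([
  [0,1,0,0,0,0,0.6],
  [0,1,0,0,0,0,0.6],
  [0,1,0,0,0,0,0.6],
  [0,0,0,0,0,0,0.6],
  [0,0,0,0,0,0,0.6],
])

```text
clock: 30.05
tool_pos: [0.5851, 0.0845, 0.0797]
eef_rot: [0.708, 0.706, -0.014, -0.019]
contact_force: [0.3, -9.9, -3.8]
opening: 0.653
finger_force: 35.0
```

step_arm([
  [0,-1.5,0,0,0,0,0.6],
  [0,-2,0,0,0,0,0.6],
  [0,0,0,0,0,0,0.6],
  [0,0,0,0,0,0,0.5],
  [0,0,0,0,0,0,0.3],
  [0,0,0,0,0,0,0.15],
  [0,0,0,0,0,0,0.1],
  [0,0,0,0,0,0,0.1],
])

```text
clock: 30.85
tool_pos: [0.5857, 0.0874, 0.08]
eef_rot: [0.706, 0.708, -0.011, -0.021]
contact_force: [-0.4, 0.1, -0.4]
opening: 0.896
finger_force: 0.0
```

step_arm([
  [0,-3,0,0,0,0,0.1],
  [0,0,15,0,0,0,0.1],
  [0,0,30,0,0,0,0.1],
  [0,0,40,0,0,0,0.1],
  [-20,-20,35,0,0,0,0.1],
  [-33,-33,0,0,0,0,0.1],
  [-33,-33,0,0,0,0,0.1],
  [-33,-33,0,0,0,0,0.1],
  [-33,-33,0,0,0,0,0.1],
  [-33,-33,0,0,0,0,0.1],
  [0,0,0,0,0,0,0.1],
  [0,0,0,0,0,0,0.1],
])

```text
clock: 32.05
tool_pos: [0.4003, -0.1026, 0.2006]
eef_rot: [0.708, 0.706, -0.011, -0.021]
contact_force: [0.6, 0.4, -0.1]
opening: 0.9
finger_force: 0.0
```

Run:
```python
from k import *
a=snap('side')[0];b=snap('top')[0]
c=lambda im,u,v:cv2.resize(im[v:v+120,u:u+80],(400,600),interpolation=cv2.INTER_CUBIC)
cv2.imwrite('pics/m8.png',np.hstack([c(a,300,120),c(b,200,150)]))
P=look(4).reshape(-1,3); q=P-[.5895,0,.0975]; rad=np.hypot(q[:,0],q[:,2])
m=(rad<.029)&(rad>.017)&(abs(P[:,1]-.07)<.006); print('hub end y',np.nanmedian(P[m,1]),m.sum())
```

```text
32.15 [ 0.4018 -0.1011  0.2002] F [-0.9262  0.3288 -0.2784] M [-0.0852  0.016  -0.0164] 
 [[-0.002   0.999  -0.0446]
 [ 0.9999  0.0026  0.0132]
 [ 0.0133 -0.0446 -0.9989]]
hub end y 0.07070997877241714 226
```

View pics/m8.png

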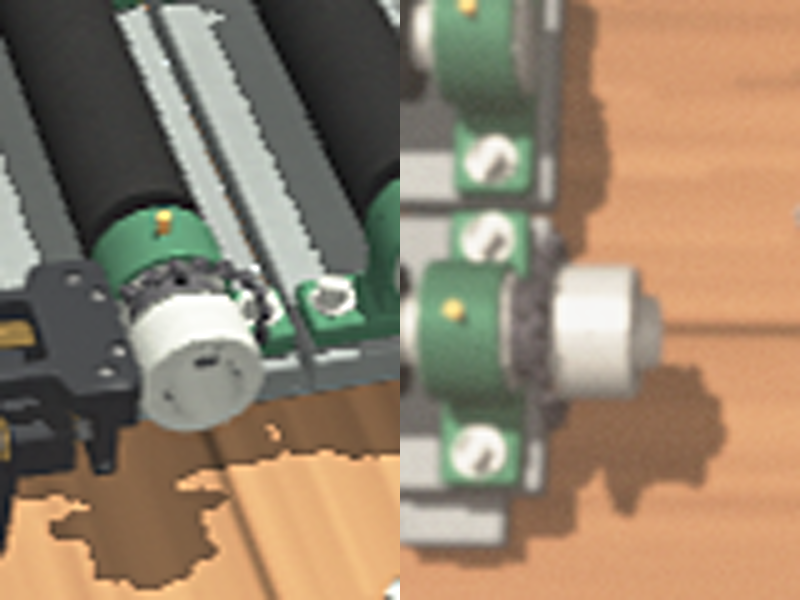

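The final views show the sprocket fully home against the collar: its hub face is at y = 70.7 mm, unchanged since the push. The gripper is clear of everything.

```bash
python3 -c "
from plant import r
print(r.finish_job())"
```

```text
the job is handed in; nothing more can be done
None
```

The job is handed in at about 32 s of the 72 s limit: the key is seated in the slot, the sprocket is pressed against the collar at about 10 N and released, and the robot ended clear of it.

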